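# Sort the iced hearts by colour and stand up the sprinkle jar

### The arm

A 6-joint arm with a two-finger parallel gripper is mounted at the origin on the work surface. World frame = base frame: x ahead of the robot, y to its left, z up, the work surface at z = 0. Lengths are in m, angles in rad, forces in N, time in s.
With the tool pointing down it reaches from about 0.35 to 0.975 m from the base axis. Payload 4.9 kg.
Tool frame: the origin (TCP) lies midway between the tips of the shut fingers; the grasp point (between the pads) lies 19 mm behind it; z points along the fingers, y is the direction in which the jaws open and shut (so a half turn about z gives the same grasp; the last joint's range is limited). The gripper opens to 85 mm and grips with 20 to 120 N. Pads are 22 mm wide; open, the fingers measure 114 mm over their backs; the gripper's body (76 mm by 85 mm) begins 54 mm behind the grasp point. The pads swing forward as they close: fully open they stand 13 mm farther back than shut.
Start: joints at [1.092, 0.053, 1.613, -0, 1.476, -0.119], TCP at [0.22, 0.585, 0.231] pointing down, gripper open.
Joint ranges: [-3.01, 3.01], [-1.01, 2.22], [0.06, 2.58], [-1.02, 4.17], [0.09, 2.62], [-3.14, 3.14]. Speed limits (rad/s): [2.57, 2.57, 3.14, 3.14, 3.14, 3.14].

### API

Orientations are given as a rotation vector (axis times angle).
In Python, from station import ctrl gives the robot as it stands.
- The arm moves only by the shell command python3 -m jog 'ROWS' [FORCE]. ROWS is JSON, one flat list of numbers, 7 for each row, row after row: the opening, from 0 (shut) to 1 (fully open), then the shift along the tool's x, y, z in m, then the turn, a rotation vector about the tool's x, y, z in degrees. A call has 1 to 10 rows; each row shifts and turns the commanded pose from where the row before left it, along the tool's axes as they then stand; what a row does not reach is not made up. A row lasts 1/8 s, in which the tool goes at most 62.5 mm and 10.7 degrees, less where a joint would pass 70% of its speed; a pose out of reach is approached as far as the arm can. A call with a gripper value outside its range is refused whole. The fingers move at their own pace and stop on an object; FORCE is the grip in N (left out, the last holds). Time passes only in rows, so rows that do not move let the fingers close. It gives the time, the measured TCP pose, the force and the opening at its end, in the units of the state.
- ctrl.get_obs(): the state, without advancing time (a new reading comes with each control period).
- ctrl.get_image(name): name is "side" or "top"; returns a dict with "image" (384x512x3 uint8, blue, green, red), "camera_matrix" (3x3 intrinsics, pixels), "rvec" (rotation vector, rad) and "tvec" (3), from world to camera coordinates, as OpenCV has them. Camera axes: x right, y down, z forward; pixel columns grow to the right and rows downward; lengths in m; the calibration is good to about 2 mm. A picture is of the moment at which its call begins. There is no depth.
- ctrl.finish_job(): hands the job in, once; it reports no verdict.
Trained networks look in a picture, given as the dict that the camera call returned (one of the last four; its "shot" number tells which), for a name from the list of things; names that differ only in an ending like _2 or _b are one class to them, and where a whole thing is asked for, a point or a joint stands for the part that bears it (a point fixed in the world has none). Each returns a list of dicts, best first, with "p" (0 to 1); they miss things now and then, are a little off and sometimes report something else, mostly with a low value. They report only what shows in the picture. A call takes as long as a camera call. They do not tell look-alikes from the thing itself.
- ctrl.boxes_of(target, picture): "box" ([centre column, centre row, width, height] in pixels, round what is visible of it).
The state is a dict: "t": time; "q": joint angles; "dq": joint speeds; "effort": joint torques, N m; "tool_pos": TCP position; "tool_rot": TCP orientation; "contact_force": force on the tool from outside, world axes, zero at the start; "wrist_torque": the same for the moment, N m; "opening": finger opening in m.
Only numpy, scipy, OpenCV 4.12 (cv2) and the standard library are available. Lean on these libraries where they do the work, as an engineer would, in place of code of your own. Each camera call takes 0.05 s, during which the arm holds its last target. There are 200 camera calls.

### The job

Sort the decorating table by colour: slide the two pink-iced hearts onto the pink mat and the green-iced heart onto the green mat, each wholly on its mat; they are brittle, so slide them flat along the table and never pick them up. The green sprinkle jar has fallen over: stand it upright on the green mat too, beside its heart, and leave everything else, the white-iced heart included, where it is.

Things in the scene. Friction and masses are not known exactly. Their poses are not given: they have to be found in the camera images.
- heart_pink_a: heart-shaped gingerbread biscuit, rigid and brittle, about 60 g, brown underside, white border and pink icing on top; 72 mm wide (its x), 66 mm from point to lobes (its y, lobes towards +y, point towards -y), 14 mm thick plus 2.4 mm of icing. Starts flat on the table at any yaw. Origin: middle of its underside
- heart_pink_b: heart-shaped gingerbread biscuit, rigid and brittle, about 60 g, brown underside, white border and pink icing on top; 72 mm wide (its x), 66 mm from point to lobes (its y, lobes towards +y, point towards -y), 14 mm thick plus 2.4 mm of icing. Starts flat on the table at any yaw. Origin: middle of its underside
- heart_green: heart-shaped gingerbread biscuit, rigid and brittle, about 60 g, brown underside, white border and green icing on top; 72 mm wide (its x), 66 mm from point to lobes (its y, lobes towards +y, point towards -y), 14 mm thick plus 2.4 mm of icing. Starts flat on the table at any yaw. Origin: middle of its underside
- bay_pink: thin fixed pink mat, 150 mm deep (x) by 200 mm wide (y), no step to slide over. Fence of the same colour, 18 mm high, 8 mm thick: along the whole far edge (inner face x=75 mm) and along both sides (inner faces y=+-100 mm) only for the far part, x=45 to 75 mm; open at the front (-x, towards the robot) and the front part of the sides. Origin: centre of the mat at table level
- bay_green: thin fixed green mat, 150 mm deep (x) by 200 mm wide (y), no step to slide over. Fence of the same colour, 18 mm high, 8 mm thick: along the whole far edge (inner face x=75 mm) and along both sides (inner faces y=+-100 mm) only for the far part, x=45 to 75 mm; open at the front (-x, towards the robot) and the front part of the sides. Origin: centre of the mat at table level
- jar: square green sprinkle jar with round white lid, about 150 g, lying on a flat side with the lid pointing roughly away from the robot. Body 46 x 46 mm, 72 mm tall, plus lid 38 mm across, 18 mm tall (90 mm in all). Origin: centre of its base; z runs from base to lid (level when fallen), x and y square to its sides. Weighted base: within 25 degrees of upright it settles upright
- heart_plain: bystander: heart biscuit of the same size with white icing only, flat on the table nearer the robot; stays where it is. Origin: middle of its underside
- nozzle: bystander: steel piping nozzle, cone 26 mm across and 34 mm tall, standing; origin under its centre
- bowl: bystander: steel bowl 100 mm across the rim, 50 mm tall; origin under its centre
- icing_bottle: bystander: white icing bottle, 56 mm across, 120 mm tall, standing; origin under its centre
- sugar_jar: bystander: glass jar with steel cap, 64 mm across, 90 mm tall, standing; origin under its centre
- palette_knife: bystander: palette knife lying on the table, at the side nearer the robot; origin under its middle
- scraper: bystander: cream-coloured flat dough scraper 110 x 90 x 4 mm lying on the table; origin under its centre
Not all that is in view belongs to the job. There is more than one size of the jar; the job needs the larger. What is shaped like the heart_pink_b but black is not meant.

How it is judged:
At the end, for the whole second after the job is handed in: Pink hearts flat on the pink mat, green heart flat on the green mat: origins -45 to +60 mm in mat x, within 72 mm in mat y. Jar upright on the green mat: tilt under 0.1 rad, origin within 60 mm in mat x, 85 mm in mat y. All four within 6 mm of the table and at rest (under 20 mm/s) (x of heart_pink_a in the frame of bay_pink between -0.045 and 0.06 m and y of heart_pink_a in the frame of bay_pink between -0.072 and 0.072 m and height (world z) of each of heart_pink_a, heart_pink_b, heart_green, jar below 0.006 m and angle between each of heart_pink_a, heart_pink_b, heart_green, jar's own z axis and vertical below 0.1 rad and linear speed of each of heart_pink_a, heart_pink_b, heart_green, jar below 0.02 m/s and x of heart_pink_b in the frame of bay_pink between -0.045 and 0.06 m and y of heart_pink_b in the frame of bay_pink between -0.072 and 0.072 m and x of heart_green in the frame of bay_green between -0.045 and 0.06 m and y of heart_green in the frame of bay_green between -0.072 and 0.072 m and x of jar in the frame of bay_green between -0.06 and 0.06 m and y of jar in the frame of bay_green between -0.085 and 0.085 m); the robot touches nothing.
It fails at once if a pink or green heart is lifted more than 15 mm off the table (height (world z) of any of heart_pink_a, heart_pink_b, heart_green above 0.015 m).
It fails at once if a pink or green heart is turned over or stood on edge (tilted over 0.6 rad) (angle between any of heart_pink_a, heart_pink_b, heart_green's own z axis and vertical above 0.6 rad).
It fails at once if the white-iced heart or another bystander is moved more than 40 mm (distance of any of heart_plain, nozzle, bowl, icing_bottle, sugar_jar, palette_knife, scraper from where it was at the start of the episode above 0.04 m).
It also fails if it takes over 70 s, if anything falls off the work surface, if the arm or the gripper's body presses on something with over 40 N, if the wrist force passes 120 N, or if a joint passes its speed limit or range.

## Working session

There is one attempt and no reset: what is moved stays moved. The work goes in short steps, Python scripts to look and compute and a shell command to move; the robot and the scene stay as the last step left them, time stands still between calls to the robot, and variables do not carry over. Pictures are saved under pics/ and viewed, about 8 in all and at most 12, crops included, and the job is handed in when it is done.

```bash
mkdir -p pics; ls
cat > h.py <<'E'
import cv2,numpy as np
from station import ctrl
def unproj(p,uv,z=0.0):
    K=np.array(p["camera_matrix"]);R=cv2.Rodrigues(np.array(p["rvec"],float))[0];t=np.array(p["tvec"],float).reshape(3)
    d=R.T@np.linalg.inv(K)@np.array([uv[0],uv[1],1.0]);c=-R.T@t
    return c+d*(z-c[2])/d[2]
def proj(p,X):
    return cv2.projectPoints(np.array(X,float).reshape(-1,1,3),np.array(p["rvec"],float),np.array(p["tvec"],float),np.array(p["camera_matrix"],float),None)[0].reshape(-1,2)
E
python3 - <<'E'
from h import *
t=ctrl.get_image("top");s=ctrl.get_image("side")
cv2.imwrite("pics/top0.png",cv2.resize(t["image"],(800,600),interpolation=cv2.INTER_CUBIC))
cv2.imwrite("pics/side0.png",cv2.resize(s["image"],(800,600),interpolation=cv2.INTER_CUBIC))
for n,p in (("top",t),("side",s)):
  R=cv2.Rodrigues(np.array(p["rvec"],float))[0];print(n,"cam at",(-R.T@np.array(p["tvec"]).reshape(3)).round(3))
for n in ["heart_pink_a","heart_green","bay_pink","bay_green","jar","heart_plain","nozzle","bowl","icing_bottle","sugar_jar","palette_knife","scraper"]:
  for b in ctrl.boxes_of(n,t)[:5]:
    print(n,round(b["p"],2),np.round(b["box"]),unproj(t,b["box"][:2],0.01).round(3)[:2])
o=ctrl.get_obs();print(o["tool_pos"],o["tool_rot"],o["opening"],o["t"])
E
```

```text
pics
top cam at [0.291 0.014 1.42 ]
side cam at [ 0.139 -0.84   1.08 ]
heart_pink_a 0.9 [271. 181.  23.  24.] [ 0.501 -0.019]
heart_pink_a 0.63 [211. 191.  23.  27.] [0.472 0.16 ]
heart_pink_a 0.54 [372. 139.  22.  21.] [ 0.625 -0.326]
heart_pink_a 0.21 [293. 233.  24.  18.] [ 0.344 -0.081]
heart_green 0.66 [310. 194.  25.  27.] [ 0.459 -0.137]
bay_pink 0.63 [220. 132.  79.  54.] [0.655 0.133]
bay_green 0.83 [308. 136.  75.  55.] [ 0.638 -0.135]
bay_green 0.26 [295. 230.  23.  18.] [ 0.352 -0.088]
jar 0.7 [156. 194.  19.  31.] [0.467 0.327]
jar 0.64 [117. 199.  23.  16.] [0.454 0.444]
heart_plain 0.65 [294. 232.  26.  18.] [ 0.348 -0.083]
nozzle 0.41 [237. 227.  13.   9.] [0.365 0.083]
bowl 0.91 [367. 195.  31.  38.] [ 0.455 -0.306]
bowl 0.2 [271. 180.  22.  21.] [ 0.503 -0.018]
icing_bottle 0.67 [409. 132.  22.  28.] [ 0.647 -0.442]
sugar_jar 0.8 [129. 132.  30.  22.] [0.657 0.413]
palette_knife 0.61 [145. 249.  90.  45.] [0.304 0.357]
scraper 0.68 [379. 255.  40.  42.] [ 0.278 -0.333]
scraper 0.62 [310. 192.  26.  26.] [ 0.468 -0.134]
[0.22006403 0.58497655 0.23137314] [-5.62222896e-01 -3.09087178e+00 -1.29874933e-04] 0.08534647581167049 0.7
```

View pics/top0.png

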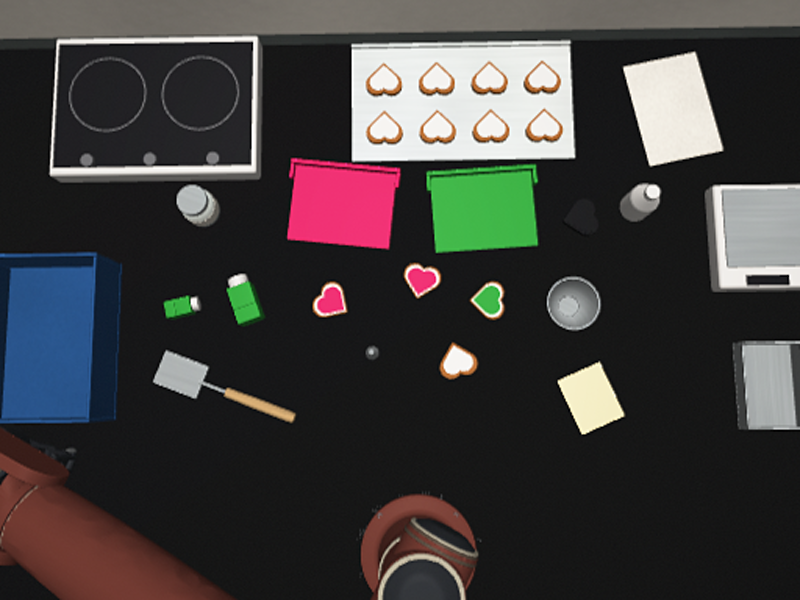

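View pics/side0.png

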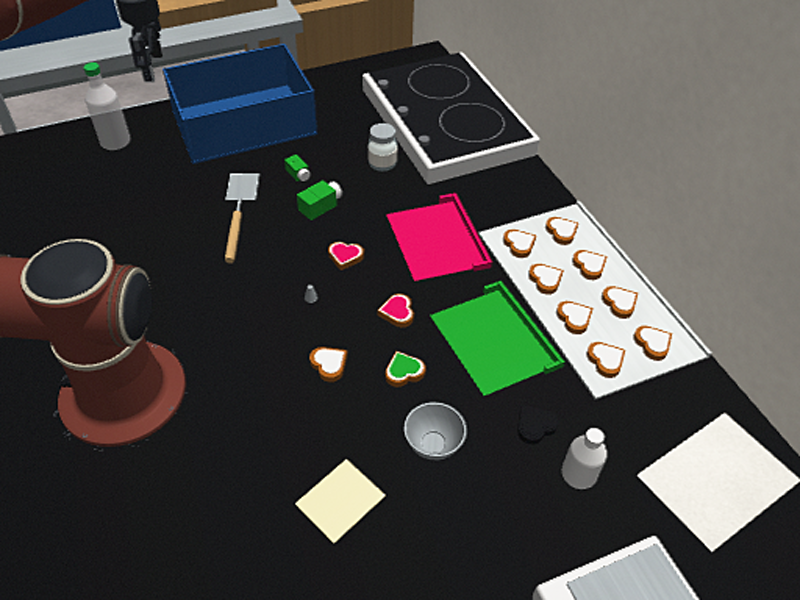

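The pink hearts are at (330,300) and (422,279), and the green heart at (489,299). The two green jars lying down are at (243,298) and (181,306). The one at (243,298) is clearly larger, so it fits. The black heart at (582,216) and the white heart at (458,361) stay where they are. Next I'll measure poses and check them in one enlarged crop.

```bash
cat >> h.py <<'E'
S=6
def up(p): return cv2.resize(p["image"],None,fx=S,fy=S,interpolation=cv2.INTER_CUBIC)
def world(p,c,z): return np.array([unproj(p,((u+.5)/S-.5,(v+.5)/S-.5),z)[:2] for u,v in c.reshape(-1,2)])
def masks(p):
    h=cv2.cvtColor(up(p),cv2.COLOR_BGR2HSV)
    return {"pink":cv2.inRange(h,(155,110,110),(179,255,255)),"green":cv2.inRange(h,(45,110,60),(75,255,255))}
def scan(p,lo=600,roi=None):
    out=[]
    for n,m in masks(p).items():
        for c in cv2.findContours(m,cv2.RETR_EXTERNAL,cv2.CHAIN_APPROX_NONE)[0]:
            if cv2.contourArea(c)<lo: continue
            A=cv2.contourArea(c)
            z=0.0 if A>60000 else 0.0155
            w=world(p,c,z); f=(w*1e4).astype(np.int32)
            M=cv2.moments(f); g=np.array([M["m10"],M["m01"]])/M["m00"]/1e4
            r=cv2.minAreaRect(f); d=w-g; k=np.argmax((d**2).sum(1)); tip=d[k]
            out.append(dict(col=n,A=A,c=g,rect=(np.array(r[0])/1e4,np.array(r[1])/1e4,r[2]),tip=np.degrees(np.arctan2(tip[1],tip[0])),tl=np.hypot(*tip),w=w))
    return out
E
python3 - <<'E'
from h import *
t=ctrl.get_image("top")
for o in scan(t): print(o["col"],o["A"],"c",o["c"].round(4),"rect",o["rect"][0].round(4),o["rect"][1].round(3),round(o["rect"][2],1),"tip",round(o["tip"],1),o["tl"].round(3))
u=cv2.resize(t["image"][95:250,95:345],(800,496),interpolation=cv2.INTER_CUBIC)
cv2.imwrite("pics/crop1.png",u)
print(t["camera_matrix"])
E
```

```text
pink 7128.5 c [0.4683 0.16  ] rect [0.4701 0.1633] [0.048 0.049] 12.3 tip -123.9 0.029
pink 6979.0 c [ 0.5078 -0.0139] rect [ 0.5117 -0.0149] [0.048 0.048] 30.4 tip 167.0 0.029
pink 125148.5 c [0.6656 0.1396] rect [0.6646 0.1412] [0.22  0.167] 83.6 tip 48.3 0.137
green 7031.5 c [0.461  0.4534] rect [0.4612 0.452 ] [0.037 0.055] 13.2 tip -109.8 0.034
green 6882.0 c [ 0.4671 -0.1426] rect [ 0.4671 -0.1466] [0.047 0.047] 44.0 tip 86.5 0.028
green 14673.5 c [0.4669 0.3253] rect [0.4676 0.3249] [0.079 0.053] 19.2 tip 50.0 0.046
green 127573.5 c [ 0.6521 -0.1383] rect [ 0.6512 -0.1399] [0.168 0.221] 3.3 tip -50.9 0.137
[[474.02135115   0.         256.59561746]
 [  0.         474.02135115 187.12066706]
 [  0.           0.           1.        ]]
```

View pics/crop1.png

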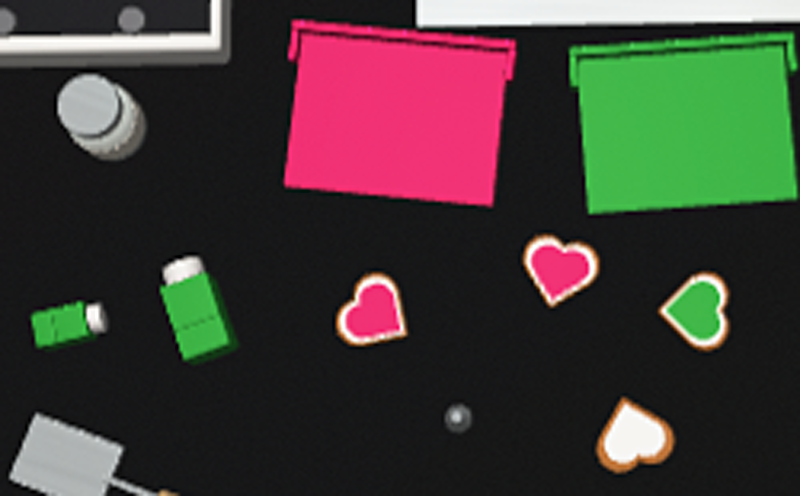

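The crop confirms the target jar at (200,310), about twice the size of the decoy at (60,325). All three hearts are identified by their icing. Next I'll fit the jar box, the mat frames and the heart frames.

```bash
cat >> h.py <<'E'
from scipy.optimize import minimize
def hullfit(p,mask_contour,pts,x0):
    """fit x,y,yaw of convex body pts (Nx3) to contour hull (upsampled px) by IoU"""
    H=cv2.convexHull(mask_contour).astype(np.float32)
    def poly(v):
        c,s=np.cos(v[2]),np.sin(v[2]); P=pts@np.array([[c,s,0],[-s,c,0],[0,0,1]])+[v[0],v[1],0]
        return cv2.convexHull(((proj(p,P)+.5)*S-.5).astype(np.float32))
    def cost(v):
        q=poly(v); i=cv2.intersectConvexConvex(H,q)[0]
        return 1-i/(cv2.contourArea(H)+cv2.contourArea(q)-i)
    r=minimize(cost,x0,method="Nelder-Mead",options=dict(initial_simplex=[x0,x0+np.array([.02,0,0]),x0+np.array([0,.02,0]),x0+np.array([0,0,.15])],xatol=1e-4,fatol=1e-5))
    return r.x,1-r.fun
E
python3 - <<'E'
from h import *
t=ctrl.get_image("top")
mk=masks(t)
jarpts=np.array([[x,y,z] for x in(0,.072) for y in(-.023,.023) for z in(0,.046)])
bay=np.array([[x,y,0] for x in(-.075,.083) for y in(-.1,.1)]+[[x,y,z] for x in(.045,.083) for y in(-.108,.108) for z in (0,.018)])
for n,m in mk.items():
  for c in cv2.findContours(m,cv2.RETR_EXTERNAL,cv2.CHAIN_APPROX_NONE)[0]:
    A=cv2.contourArea(c)
    if A>60000:
      v,i=hullfit(t,c,bay,np.array([.64,.14 if n=="pink" else -.14,0.])); print("bay",n,v.round(4),np.degrees(v[2]).round(1),"iou",round(i,3))
    if n=="green" and 10000<A<20000:
      v,i=hullfit(t,c,jarpts,np.array([.43,.31,.3])); print("jar base",v.round(4),np.degrees(v[2]).round(1),"iou",round(i,3))
for o in scan(t):
  if o["A"]<9000 and o["c"][1]<.3:
    # symmetric axis: search yaw around tip angle minimising mirror asymmetry
    d=o["w"]-o["c"]; best=None
    for a in np.arange(o["tip"]-40,o["tip"]+40,1.):
      r=np.radians(a); e=np.c_[d@[np.cos(r),np.sin(r)],d@[-np.sin(r),np.cos(r)]]
      mi=e*[1,-1]; D=np.linalg.norm(e[::4,None]-mi[None,::4],axis=2).min(1).mean()
      if best is None or D<best[0]: best=(D,a,e)
    D,a,e=best; r=np.radians(a); u=np.array([np.cos(r),np.sin(r)])
    lo,hi=e.min(0),e.max(0); k=e[:,1].argmax(),e[:,1].argmin()
    print(o["col"],"cent",o["c"].round(4),"tipdir",a,"asym",round(D*1e3,2),"len",lo[0].round(4),hi[0].round(4),"wid",lo[1].round(4),hi[1].round(4),"widest at",e[k[0],0].round(4),e[k[1],0].round(4),"origin~",(o["c"]+u*(lo[0]+hi[0])/2).round(4))
E
```

```text
bay pink [ 0.6583  0.1401 -0.1061] -6.1 iou 0.981
jar base [0.4321 0.3098 0.3721] 21.3 iou 0.925
bay green [ 0.643  -0.1382  0.0507] 2.9 iou 0.972
pink cent [0.4683 0.16  ] tipdir -122.93215867327001 asym 0.74 len -0.0205 0.0286 wid -0.0271 0.0273 widest at -0.0055 -0.0034 origin~ [0.4661 0.1566]
pink cent [ 0.5078 -0.0139] tipdir 164.98398235784234 asym 0.68 len -0.0201 0.0289 wid -0.0275 0.0275 widest at -0.0029 -0.0045 origin~ [ 0.5036 -0.0127]
green cent [ 0.4671 -0.1426] tipdir 88.63456712283462 asym 0.55 len -0.0198 0.028 wid -0.0265 0.0262 widest at -0.0013 -0.0064 origin~ [ 0.4672 -0.1385]
```

```bash
python3 -m jog '[1,0,0,0,0,10,0]'; python3 -c "
from station import ctrl
o=ctrl.get_obs();print(o['q'],o['tool_rot'],o['contact_force'])"
cat > goto.py <<'E'
# usage: goto.py x y z jawdeg -> needed shift in present tool axes (tool assumed kept) and yaw turn about tool z
import sys,numpy as np,cv2
from station import ctrl
o=ctrl.get_obs();R=cv2.Rodrigues(np.array(o["tool_rot"],float))[0];p=np.array(o["tool_pos"])
x,y,z,j=map(float,sys.argv[1:5])
d=R.T@(np.array([x,y,z])-p)
phi=np.degrees(np.arctan2(R[1,1],R[0,1]))
print("t",round(o["t"],2),"pos",p.round(4),"zaxis",R[:,2].round(3),"jaw",phi.round(1),"open",round(o["opening"],4),"F",np.round(o["contact_force"],1),"q",np.round(o["q"],2))
print("shift tool",d.round(4),"turn z deg",round(-((j-phi+180)%360-180),1))
E
```

```text
t: 0.92
tool_pos: [0.2177, 0.586, 0.2319]
tool_rot: [-0.524, -2.918, -0.049]
contact_force: [0.1, -0.0, -1.5]
opening: 0.0854
[ 1.01696263  0.05925124  1.61259562  0.17618435  1.50525602 -0.21307101] [-0.52422203 -2.91840959 -0.0488227 ] [ 0.12515381 -0.03819472 -1.53807042]
```

```bash
python3 -m jog '[1,0,0,0,0,-10,0]' >/dev/null; python3 goto.py .4705 .1634 .1 -33
```

```text
t 1.05 pos [0.2254 0.5828 0.2303] zaxis [ 0.002 -0.002 -1.   ] jaw 68.8 open 0.0854 F [-1.1 -0.  -0.7] q [ 1.08  0.05  1.61 -0.    1.48 -0.12]
shift tool [-0.3796 -0.3025  0.1318] turn z deg 101.8
```

```bash
python3 -m jog '[1,-0.0383,-0.0306,0,0,0,0, 1,-0.0383,-0.0306,0,0,0,0, 1,-0.0383,-0.0306,0,0,0,0, 1,-0.0383,-0.0306,0,0,0,0, 1,-0.0383,-0.0306,0,0,0,0, 1,-0.0383,-0.0306,0,0,0,0, 1,-0.0383,-0.0306,0,0,0,0, 1,-0.0383,-0.0306,0,0,0,0, 1,-0.0383,-0.0306,0,0,0,0, 1,-0.0383,-0.0306,0,0,0,0]' 30 >/dev/null
python3 -m jog '[1,0,0,0.013,0,0,10.2, 1,0,0,0.013,0,0,10.2, 1,0,0,0.013,0,0,10.2, 1,0,0,0.013,0,0,10.2, 1,0,0,0.013,0,0,10.2, 1,0,0,0.013,0,0,10.2, 1,0,0,0.013,0,0,10.2, 1,0,0,0.013,0,0,10.2, 1,0,0,0.013,0,0,10.2, 1,0,0,0.013,0,0,10.2]' >/dev/null
python3 goto.py .4705 .1634 -.004 -33
python3 - <<'E'
from h import *
s=ctrl.get_image("side")
q=proj(s,[[.47,.163,.03]])[0].astype(int);print(q)
x0,y0=max(q[0]-90,0),max(q[1]-75,0)
cv2.imwrite("pics/a1.png",cv2.resize(s["image"][y0:y0+130,x0:x0+180],(720,520),interpolation=cv2.INTER_CUBIC))
E
```

```text
t 3.55 pos [0.4709 0.1637 0.1011] zaxis [ 0.  0. -1.] jaw -33.0 open 0.0852 F [-0.5 -0.5 -0.7] q [ 0.19 -0.13  2.02  0.    1.26  0.76]
shift tool [-0.0005 -0.0002  0.1051] turn z deg 0.0
[220 157]
```

View pics/a1.png

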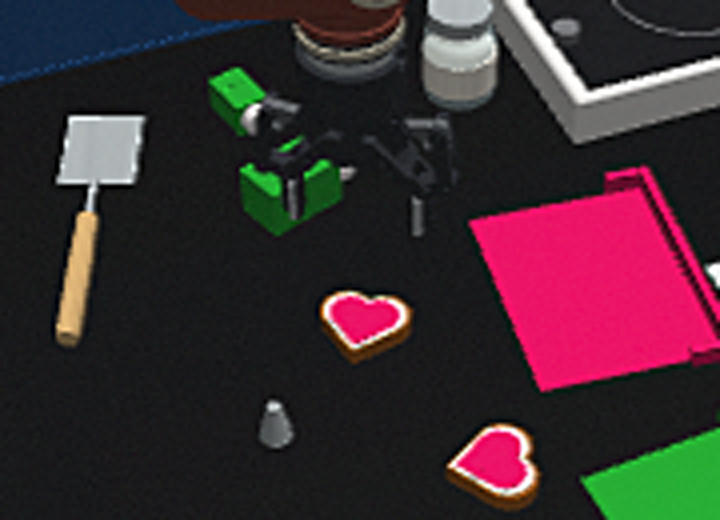

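The gripper is centred over heart A and the jaws lie along its width. I'll descend and check the force.

```bash
python3 -m jog '[1,0,0,0.035,0,0,0, 1,0,0,0.035,0,0,0, 1,0,0,0.018,0,0,0, 1,0,0,0.012,0,0,0, 1,0,0,0.005,0,0,0, 1,0,0,0,0,0,0]' 20
python3 -m jog '[0.75,0,0,0,0,0,0, 0.75,0,0,0,0,0,0, 0.75,0,0,0,0,0,0, 0.75,0,0,0,0,0,0]' 20; python3 goto.py .66 .19 -.004 -33
```

```text
t: 4.35
tool_pos: [0.4714, 0.1638, -0.0031]
tool_rot: [2.755, 1.509, 0.001]
contact_force: [-0.4, 0.8, 0.4]
opening: 0.0855
t: 4.85
tool_pos: [0.4718, 0.1639, -0.0024]
tool_rot: [2.755, 1.508, 0.003]
contact_force: [-1.0, -0.4, 7.0]
opening: 0.0707
t 4.85 pos [ 0.4718  0.1639 -0.0024] zaxis [ 0.002  0.    -1.   ] jaw -32.6 open 0.0707 F [-1.  -0.4  7. ] q [ 0.19  0.03  2.06 -0.    1.05  0.75]
shift tool [0.1234 0.1444 0.002 ] turn z deg 0.4
```

```bash
python3 -m jog '[0.75,0.0129,0.0142,0,0,0,0, 0.75,0.0129,0.0142,0,0,0,0, 0.75,0.0129,0.0142,0,0,0,0, 0.75,0.0129,0.0142,0,0,0,0, 0.75,0.0129,0.0142,0,0,0,0, 0.75,0.0129,0.0142,0,0,0,0, 0.75,0.0129,0.0142,0,0,0,0, 0.75,0.0129,0.0142,0,0,0,0, 0.75,0.0129,0.0142,0,0,0,0, 0.75,0.0129,0.0142,0,0,0,0]' 20
python3 -m jog '[0.75,0,0,0,0,0,0, 1,0,0,0,0,0,0, 1,0,0,0,0,0,0, 1,0,0,-0.006,0,0,0, 1,0,0,-0.04,0,0,0, 1,0,0,-0.05,0,0,0]' 20
python3 goto.py .5117 -.0149 -.004 -105
python3 - <<'E'
from h import *
t=ctrl.get_image("top")
cv2.imwrite("pics/b1.png",cv2.resize(t["image"][95:250,150:350],(800,600),interpolation=cv2.INTER_CUBIC))
E
```

```text
t: 6.1
tool_pos: [0.6604, 0.1964, -0.0026]
tool_rot: [-2.755, -1.508, 0.001]
contact_force: [-4.0, 1.0, 6.9]
opening: 0.0705
t: 6.85
tool_pos: [0.6583, 0.1955, 0.0917]
tool_rot: [-2.755, -1.508, 0.006]
contact_force: [0.6, 0.5, 0.8]
opening: 0.0853
t 6.85 pos [0.6583 0.1955 0.0917] zaxis [-0.004 -0.001 -1.   ] jaw -32.6 open 0.0853 F [0.6 0.5 0.8] q [ 0.18  0.31  1.56 -0.    1.27  0.75]
shift tool [-0.256  -0.0098  0.0964] turn z deg 72.4
```

View pics/b1.png

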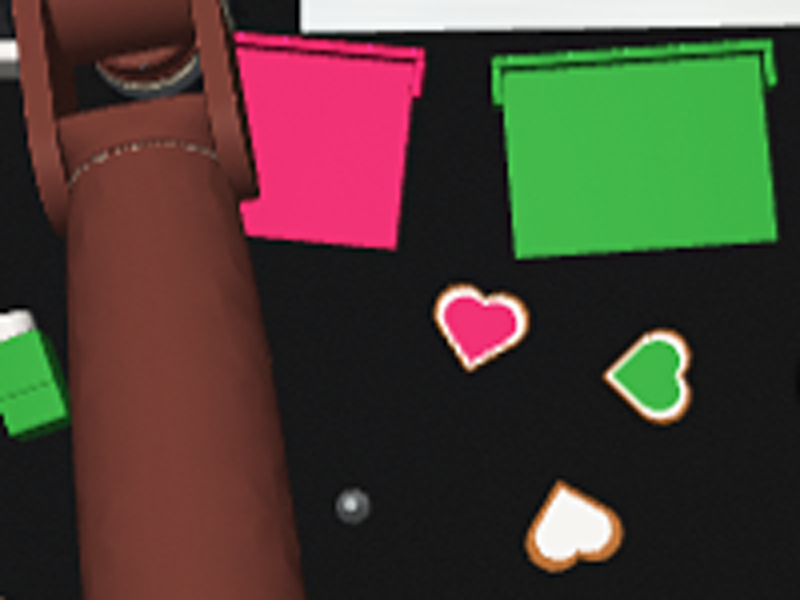

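```bash
python3 -m jog '[1,-0.0366,-0.0014,0,0,0,0, 1,-0.0366,-0.0014,0,0,0,0, 1,-0.0366,-0.0014,0,0,0,0, 1,-0.0366,-0.0014,0,0,0,0, 1,-0.0366,-0.0014,0,0,0,0, 1,-0.0366,-0.0014,0,0,0,0, 1,-0.0366,-0.0014,0,0,0,0]' 20 >/dev/null
python3 -m jog '[1,0,0,0.008,0,0,10.3, 1,0,0,0.008,0,0,10.3, 1,0,0,0.008,0,0,10.3, 1,0,0,0.008,0,0,10.3, 1,0,0,0.008,0,0,10.3, 1,0,0,0.008,0,0,10.3, 1,0,0,0.008,0,0,10.3, 1,0,0,0,0,0,0]' >/dev/null
python3 goto.py .5117 -.0149 -.004 -105
python3 - <<'E'
from h import *
t=ctrl.get_image("top")
for o in scan(t):
  if o["A"]<9000: print(o["col"],round(o["A"]),o["c"].round(4),o["tip"].round(1))
h=cv2.cvtColor(up(t),cv2.COLOR_BGR2HSV); w=cv2.inRange(h,(0,0,180),(179,70,255))
for c in cv2.findContours(w,cv2.RETR_EXTERNAL,cv2.CHAIN_APPROX_NONE)[0]:
  if 3000<cv2.contourArea(c)<20000: print("white",cv2.contourArea(c),world(t,c,.0155).mean(0).round(3),np.ptp(world(t,c,.0155),0).round(3))
E
```

```text
t 8.78 pos [ 0.5128 -0.0146  0.0358] zaxis [-0.001  0.    -1.   ] jaw -104.6 open 0.0852 F [ 0.6 -0.3 -0. ] q [-0.17 -0.    2.02 -0.    1.13  1.65]
shift tool [-0.0009  0.0006  0.0398] turn z deg 0.4
pink 1986 [ 0.4937 -0.0125] -70.3
green 7032 [0.461  0.4534] -109.8
green 6884 [ 0.4671 -0.1426] 86.6
white 16746.0 [0.329 0.445] [0.086 0.101]
white 8137.5 [ 0.35 -0.08] [0.053 0.056]
white 3622.0 [ 0.453 -0.293] [0.037 0.036]
white 10382.5 [ 0.467 -0.144] [0.065 0.058]
white 8671.0 [0.672 0.433] [0.054 0.056]
white 3967.0 [ 0.675 -0.453] [0.027 0.054]
white 8152.0 [ 0.985 -0.1  ] [0.008 0.437]
```

```bash
python3 -m jog '[1,0,0,0.018,0,0,0, 1,0,0,0.016,0,0,0, 1,0,0,0.006,0,0,0, 0.75,0,0,0,0,0,0, 0.75,0,0,0,0,0,0, 0.75,0,0,0,0,0,0, 0.75,0,0,0,0,0,0]' 20
python3 -m jog '[0.75,0.0129,-0.0158,0,0,0,0, 0.75,0.0129,-0.0158,0,0,0,0, 0.75,0.0129,-0.0158,0,0,0,0, 0.75,0.0129,-0.0158,0,0,0,0, 0.75,0.0129,-0.0158,0,0,0,0, 0.75,0.0129,-0.0158,0,0,0,0, 0.75,0.0129,-0.0158,0,0,0,0, 0.75,0.0129,-0.0158,0,0,0,0, 0.75,0.0129,-0.0158,0,0,0,0, 0.75,0,0,0,0,0,0]' 20
python3 -m jog '[0.93,0,0,0,0,0,0, 0.93,0,0,0,0,0,0, 0.93,0,0,-0.006,0,0,0, 1,0,0,-0.04,0,0,0, 1,0,0,-0.05,0,0,0]' 20
python3 goto.py .467 -.1466 -.004 -1
```

```text
t: 9.7
tool_pos: [0.5138, -0.0147, -0.0034]
tool_rot: [3.116, -0.402, 0.001]
contact_force: [0.2, 0.9, -0.7]
opening: 0.0706
t: 10.95
tool_pos: [0.6629, 0.094, -0.0034]
tool_rot: [-3.116, 0.401, -0.002]
contact_force: [0.6, -0.0, -0.8]
opening: 0.0702
t: 11.58
tool_pos: [0.6606, 0.0931, 0.0921]
tool_rot: [3.115, -0.403, -0.005]
contact_force: [1.1, -0.7, -0.4]
opening: 0.0853
t 11.57 pos [0.6606 0.0931 0.0921] zaxis [-0.003 -0.    -1.   ] jaw -104.7 open 0.0853 F [ 1.1 -0.7 -0.4] q [ 0.03  0.27  1.61 -0.    1.26  1.86]
shift tool [-0.126   0.2809  0.0968] turn z deg -103.7
```

```bash
python3 -m jog '[1,-0.018,0.0401,0,0,0,0, 1,-0.018,0.0401,0,0,0,0, 1,-0.018,0.0401,0,0,0,0, 1,-0.018,0.0401,0,0,0,0, 1,-0.018,0.0401,0,0,0,0, 1,-0.018,0.0401,0,0,0,0, 1,-0.018,0.0401,0,0,0,0]' 20 >/dev/null
python3 -m jog '[1,0,0,0.0055,0,0,-10.4, 1,0,0,0.0055,0,0,-10.4, 1,0,0,0.0055,0,0,-10.4, 1,0,0,0.0055,0,0,-10.4, 1,0,0,0.0055,0,0,-10.4, 1,0,0,0.0055,0,0,-10.4, 1,0,0,0.0055,0,0,-10.4, 1,0,0,0.0055,0,0,-10.4, 1,0,0,0.0055,0,0,-10.4, 1,0,0,0.0055,0,0,-10.4]' >/dev/null
python3 goto.py .467 -.1466 -.004 -1
python3 - <<'E'
from h import *
t=ctrl.get_image("top")
cv2.imwrite("pics/c1.png",cv2.resize(t["image"][95:250,150:350],(800,600),interpolation=cv2.INTER_CUBIC))
E
```

```text
t 13.7 pos [ 0.4688 -0.1463  0.0377] zaxis [ 0.001 -0.    -1.   ] jaw -0.4 open 0.0853 F [-0.3  0.1  0.9] q [-0.45 -0.06  2.07 -0.    1.13 -0.45]
shift tool [-0.0003 -0.0018  0.0417] turn z deg 0.6
```

View pics/c1.png

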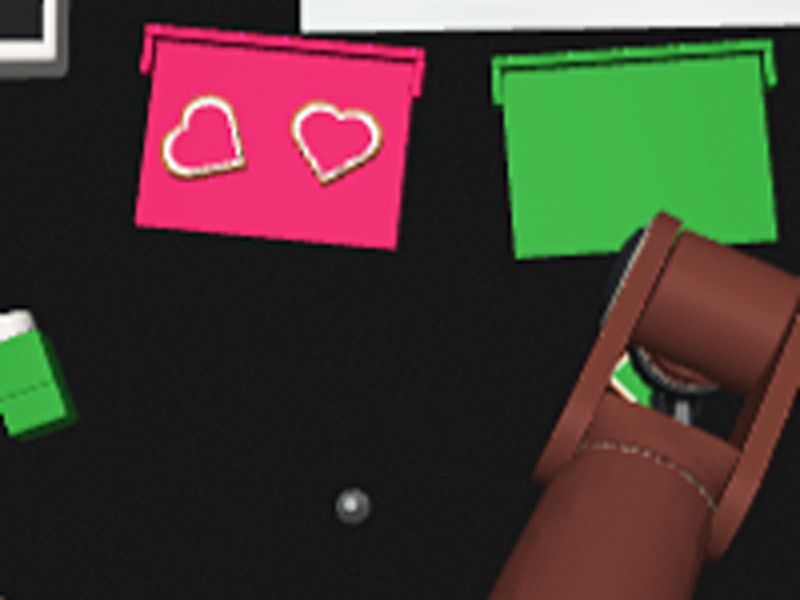

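Both pink hearts lie well inside the pink mat, at (203,137) and (336,142). Next is the green heart.

```bash
python3 -m jog '[1,0,-0.0015,0.02,0,0,0, 1,0,0,0.015,0,0,0, 1,0,0,0.006,0,0,0, 0.75,0,0,0,0,0,0, 0.75,0,0,0,0,0,0, 0.75,0,0,0,0,0,0, 0.75,0,0,0,0,0,0]' 20
python3 -m jog '[0.75,-0.0048,0.0171,0,0,0,0, 0.75,-0.0048,0.0171,0,0,0,0, 0.75,-0.0048,0.0171,0,0,0,0, 0.75,-0.0048,0.0171,0,0,0,0, 0.75,-0.0048,0.0171,0,0,0,0, 0.75,-0.0048,0.0171,0,0,0,0, 0.75,-0.0048,0.0171,0,0,0,0, 0.75,-0.0048,0.0171,0,0,0,0, 0.75,-0.0048,0.0171,0,0,0,0, 0.75,-0.0048,0.0171,0,0,0,0]' 20
python3 -m jog '[0.75,0,0,0,0,0,0, 1,0,0,0,0,0,0, 1,0,0,0,0,0,0, 1,0,0,-0.006,0,0,0, 1,0,0,-0.05,0,0,0, 1,0,0,-0.06,0,0,0]' 20
python3 goto.py .4787 .328 .13 -69
```

```text
t: 14.62
tool_pos: [0.4675, -0.1462, -0.0034]
tool_rot: [2.235, 2.207, 0.0]
contact_force: [-0.6, -0.2, 0.2]
opening: 0.0701
t: 15.88
tool_pos: [0.6382, -0.1964, -0.0037]
tool_rot: [-2.235, -2.207, 0.0]
contact_force: [-2.1, 0.5, 1.0]
opening: 0.0705
t: 16.62
tool_pos: [0.6363, -0.1957, 0.1122]
tool_rot: [-2.233, -2.205, 0.002]
contact_force: [0.9, -0.6, -0.2]
opening: 0.0854
t 16.62 pos [ 0.6363 -0.1957  0.1122] zaxis [-0.003  0.001 -1.   ] jaw -0.7 open 0.0854 F [ 0.9 -0.6 -0.2] q [-0.41  0.24  1.61 -0.    1.29 -0.4 ]
shift tool [ 0.5217 -0.1642 -0.0166] turn z deg 68.3
```

```bash
python3 -m jog '[1,0.0522,-0.0164,-0.0017,0,0,0, 1,0.0522,-0.0164,-0.0017,0,0,0, 1,0.0522,-0.0164,-0.0017,0,0,0, 1,0.0522,-0.0164,-0.0017,0,0,0, 1,0.0522,-0.0164,-0.0017,0,0,0, 1,0.0522,-0.0164,-0.0017,0,0,0, 1,0.0522,-0.0164,-0.0017,0,0,0, 1,0.0522,-0.0164,-0.0017,0,0,0, 1,0.0522,-0.0164,-0.0017,0,0,0, 1,0.0522,-0.0164,-0.0017,0,0,0]' 60 >/dev/null
python3 -m jog '[1,0,0,0,0,0,9.8, 1,0,0,0,0,0,9.8, 1,0,0,0,0,0,9.8, 1,0,0,0,0,0,9.8, 1,0,0,0,0,0,9.8, 1,0,0,0,0,0,9.8, 1,0,0,0,0,0,9.8, 1,0,0,0,0,0,0]' >/dev/null
python3 goto.py .4787 .328 .005 -69
python3 - <<'E'
from h import *
s=ctrl.get_image("side")
jarpts=np.array([[x,y,z] for x in(0,.072) for y in(-.023,.023) for z in(0,.046)])
m=masks(s)["green"]
for c in cv2.findContours(m,cv2.RETR_EXTERNAL,cv2.CHAIN_APPROX_NONE)[0]:
  A=cv2.contourArea(c)
  q=c.reshape(-1,2).mean(0)/S
  if A>3000 and q[0]<230:
    v,i=hullfit(s,c,jarpts,np.array([.43,.31,.37])); print(A,q.round(),v.round(4),np.degrees(v[2]).round(1),round(i,3))
q=proj(s,[[.47,.32,.06]])[0].astype(int)
x0,y0=max(q[0]-70,0),max(q[1]-50,0)
cv2.imwrite("pics/d1.png",cv2.resize(s["image"][y0:y0+90,x0:x0+120],(720,540),interpolation=cv2.INTER_CUBIC))
E
```

```text
t 18.88 pos [0.4802 0.3277 0.1298] zaxis [ 0.001  0.    -1.   ] jaw -69.2 open 0.0858 F [ 0.1 -0.4  0. ] q [ 0.47  0.03  1.81 -0.    1.3   1.68]
shift tool [-0.0013 -0.0008  0.1248] turn z deg -0.2
15416.5 [203. 128.] [0.4331 0.311  0.3765] 21.6 0.95
4344.5 [189. 107.] [0.43 0.31 0.37] 21.2 0.0
```

View pics/d1.png

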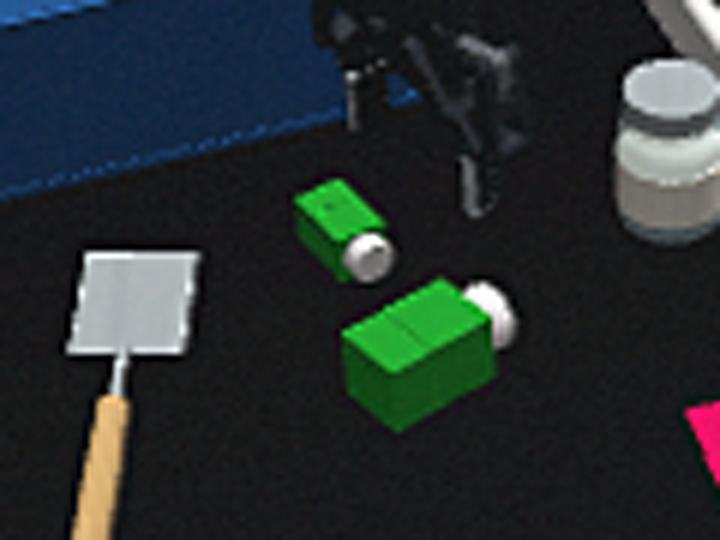

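```bash
python3 -m jog '[1,0,-0.001,0.04,0,0,0, 1,0,0,0.04,0,0,0, 1,0,0,0.03,0,0,0, 1,0,0,0.014,0,0,0, 1,0,0,0,0,0,0]' 60
python3 -m jog '[0,0,0,0,0,0,0, 0,0,0,0,0,0,0, 0,0,0,0,0,0,0, 0,0,0,0,0,0,0, 0,0,0,0,0,0,0, 0,0,0,0,0,0,0]' 60
python3 -m jog '[0,0,0,-0.03,0,0,0, 0,0,0,-0.04,0,0,0, 0,0,0,-0.04,0,0,0, 0,0,0,-0.04,0,0,-9.8, 0,0,0,-0.04,0,0,-9.8, 0,0,0,-0.02,0,0,-9.8, 0,0,0,0,0,0,-9.8, 0,0,0,0,0,0,-9.8, 0,0,0,0,0,0,0]' 60
python3 goto.py .641 -.13 .21 -20
```

```text
t: 19.55
tool_pos: [0.4794, 0.3284, 0.0047]
tool_rot: [3.09, 0.565, -0.002]
contact_force: [-0.0, -0.3, 0.7]
opening: 0.0852
t: 20.3
tool_pos: [0.4813, 0.3294, 0.0071]
tool_rot: [-3.09, -0.564, -0.005]
contact_force: [-0.1, -0.9, 5.7]
opening: 0.0453
t: 21.42
tool_pos: [0.4793, 0.3285, 0.2144]
tool_rot: [-2.58, -1.792, 0.002]
contact_force: [-0.2, -0.3, -1.6]
opening: 0.0454
t 21.43 pos [0.4793 0.3285 0.2144] zaxis [-0.001 -0.001 -1.   ] jaw -20.4 open 0.0454 F [-0.2 -0.3 -1.6] q [ 0.47 -0.04  1.73  0.    1.45  0.83]
shift tool [-0.3732  0.3116  0.0045] turn z deg -0.4
```

```bash
python3 -m jog '[0,-0.039,0.0296,0,0,0,0, 0,-0.039,0.0296,0,0,0,0, 0,-0.039,0.0296,0,0,0,0, 0,-0.039,0.0296,0,0,0,0, 0,-0.039,0.0296,0,0,0,0, 0,-0.039,0.0296,0,0,0,0, 0,-0.039,0.0296,0,0,0,0, 0,-0.039,0.0296,0,0,0,0, 0,-0.039,0.0296,0,0,0,0, 0,-0.039,0.0296,0,0,0,0]' 60 | head -3
python3 -m jog '[0,0,0,0,0,10.5,0, 0,0,0,0,0,10.5,0, 0,0,0,0,0,10.5,0, 0,0,0,0,0,10.5,0, 0,0,0,0,0,10.5,0, 0,0,0,0,0,10.5,0, 0,0,0,0,0,10.5,0, 0,0,0,0,0,0,0, 0,0,0,0,0,0,0]' 60
python3 goto.py .641 -.093 .06 -20
python3 - <<'E'
from h import *
s=ctrl.get_image("side")
cv2.imwrite("pics/e1.png",cv2.resize(s["image"][100:340,190:510],(800,600),interpolation=cv2.INTER_CUBIC))
E
```

```text
t: 22.68
tool_pos: [0.622, -0.1412, 0.2146]
tool_rot: [-2.581, -1.79, 0.001]
t: 23.8
tool_pos: [0.6224, -0.1398, 0.2158]
tool_rot: [-1.712, -1.192, -1.275]
contact_force: [0.6, -0.1, -1.5]
opening: 0.0453
t 23.8 pos [ 0.6224 -0.1398  0.2158] zaxis [ 0.333  0.898 -0.287] jaw -20.3 open 0.0453 F [ 0.6 -0.1 -1.5] q [-0.75  0.34  1.67  1.13  1.79 -0.54]
shift tool [-0.1348  0.0012  0.0929] turn z deg -0.3
```

View pics/e1.png

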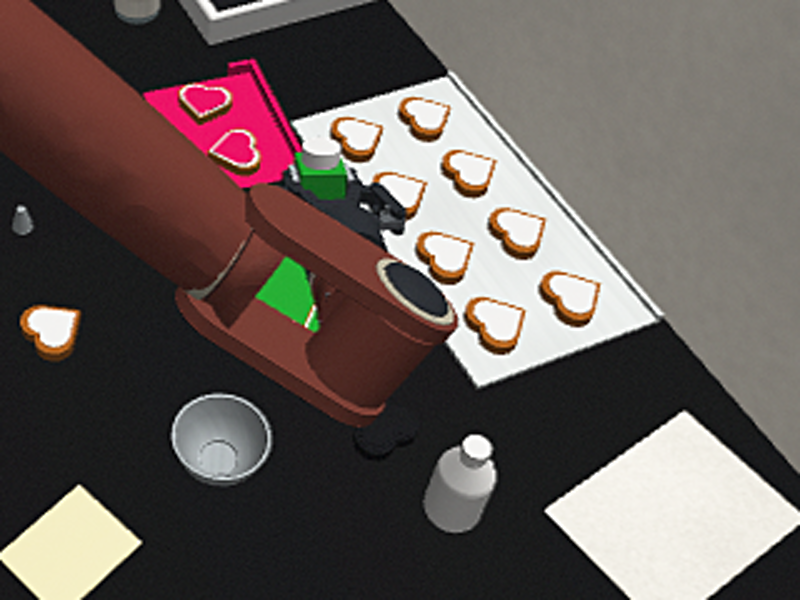

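Run:
```python
from h import *
o=ctrl.get_obs();R=cv2.Rodrigues(np.array(o["tool_rot"]))[0]
d=[(1.092,.053,1.613,.22,.585,.2314),(.19,-.13,2.02,.4709,.1637,.1011),(.19,.03,2.06,.4718,.1639,-.0024),(.18,.31,1.56,.6583,.1955,.0917),(-.17,0,2.02,.5128,-.0146,.0358),(.03,.27,1.61,.6606,.0931,.0921),(.47,.03,1.81,.4802,.3277,.1298)]
rows=[(np.array(x[:3]),np.array(x[3:]),np.array([0,0,-1.])) for x in d]+[(np.array(o["q"][:3]),np.array(o["tool_pos"]),R[:,2])]*3
A=[];b=[]
for q,p,z in rows:
  c,s=np.cos(q[0]),np.sin(q[0]);e=np.array([c,s,0]);l=np.array([-s,c,0]);u=np.array([0,0,1.]);k=q[1]+q[2]
  A.append(np.c_[e,e*np.sin(q[1])+u*np.cos(q[1]),e*np.sin(k)+u*np.cos(k),l,u,z]);b.append(p)
A=np.vstack(A);b=np.hstack(b)
x,*_=np.linalg.lstsq(A,b,rcond=None);print("a L1 L2 b h L",x.round(3),"rms",np.sqrt(np.mean((A@x-b)**2)).round(4))
W=np.array(o["tool_pos"])-x[5]*R[:,2];print("wrist now",W.round(3),"R",R.round(3).tolist())
```

```text
a L1 L2 b h L [-0.035  0.414  0.613  0.073  0.165  0.283] rms 0.0062
wrist now [ 0.529 -0.394  0.298] R [[0.098, 0.938, 0.333], [0.27, -0.347, 0.898], [0.958, 0.002, -0.287]]
```

```bash
python3 -m jog '[0,0.0061,0,0.0203,0,0,0, 0,0.0061,0,0.0203,0,0,0, 0,0.0061,0,0.0203,0,0,0, 0,0.0061,0,0.0203,0,0,0, 0,-0.0287,0,0.0086,0,0,0, 0,-0.0287,0,0.0086,0,0,0, 0,-0.0287,0,0.0086,0,0,0, 0,-0.0239,0,0.0072,0,0,0, 0,-0.0239,0,0.0072,0,0,0, 0,0,0,0,0,0,0]' 60
python3 goto.py .651 -.06 .054 -20
python3 - <<'E'
from h import *
s=ctrl.get_image("side")
cv2.imwrite("pics/f1.png",cv2.resize(s["image"][100:340,190:510],(800,600),interpolation=cv2.INTER_CUBIC))
E
```

```text
t: 25.1
tool_pos: [0.6507, -0.0581, 0.0737]
tool_rot: [-1.71, -1.187, -1.273]
contact_force: [-0.3, -0.4, -1.9]
opening: 0.0451
t 25.1 pos [ 0.6507 -0.0581  0.0737] zaxis [ 0.331  0.9   -0.283] jaw -20.3 open 0.0451 F [-0.3 -0.4 -1.9] q [-0.62  0.53  1.71  1.18  1.6  -0.71]
shift tool [-0.0194  0.001   0.004 ] turn z deg -0.3
```

View pics/f1.png

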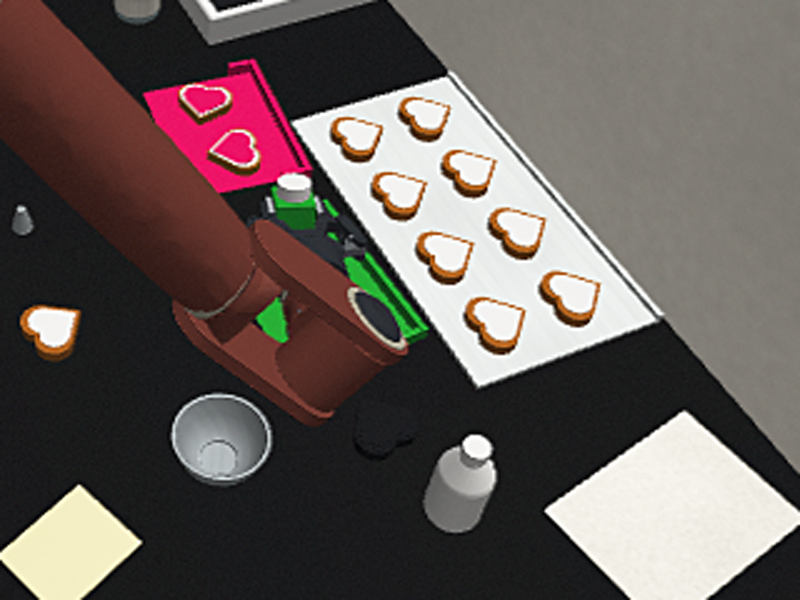

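```bash
python3 - <<'E'
from h import *
s=ctrl.get_image("side")
for P in [(.557,-.31),(.53,-.33),(.58,-.33)]:
  print(P,[(z,proj(s,[[*P,z]])[0].round().tolist()) for z in (0,.04,.08,.13,.2)])
E
python3 -m jog '[0,-0.0095,0,0.0029,0,0,0, 0,-0.005,0,0.0015,0,0,0, 0,0,0,0,0,0,0]' 60
```

```text
(0.557, -0.31) [(0, [315.0, 276.0]), (0.04, [317.0, 268.0]), (0.08, [319.0, 259.0]), (0.13, [321.0, 248.0]), (0.2, [325.0, 230.0])]
(0.53, -0.33) [(0, [309.0, 286.0]), (0.04, [311.0, 278.0]), (0.08, [313.0, 269.0]), (0.13, [315.0, 258.0]), (0.2, [319.0, 241.0])]
(0.58, -0.33) [(0, [327.0, 279.0]), (0.04, [329.0, 271.0]), (0.08, [331.0, 263.0]), (0.13, [334.0, 251.0]), (0.2, [338.0, 234.0])]
t: 25.58
tool_pos: [0.6515, -0.0596, 0.0603]
tool_rot: [-1.71, -1.19, -1.277]
contact_force: [0.1, -0.1, -1.9]
opening: 0.0452
```

```bash
python3 -m jog '[0,-0.0038,0,0.0011,0,0,0, 0,0,0,0,0,0,0]' 60
python3 -m jog '[0,-0.0029,0,0.0009,0,0,0, 0,0,0,0,0,0,0]' 60
```

```text
t: 25.82
tool_pos: [0.6516, -0.0597, 0.0565]
tool_rot: [-1.71, -1.19, -1.277]
contact_force: [0.9, -0.3, -2.1]
opening: 0.0454
t: 26.08
tool_pos: [0.6516, -0.0596, 0.0534]
tool_rot: [-1.71, -1.19, -1.277]
contact_force: [-0.4, -0.1, -1.4]
opening: 0.0454
```

```bash
python3 -m jog '[0,-0.0019,0,0.0006,0,0,0, 0,0,0,0,0,0,0]' 60
python3 -m jog '[0,-0.0015,0,0.0004,0,0,0, 0,0,0,0,0,0,0]' 60
```

```text
t: 26.32
tool_pos: [0.6518, -0.0598, 0.0528]
tool_rot: [-1.708, -1.19, -1.278]
contact_force: [-1.9, -0.2, 3.4]
opening: 0.0456
t: 26.58
tool_pos: [0.6518, -0.0599, 0.0527]
tool_rot: [-1.705, -1.19, -1.28]
contact_force: [-5.0, -0.9, 10.2]
opening: 0.0455
```

The jar's base edge touches at the expected height. I'll back off slightly, release, wait for it to settle, then go straight up.

```bash
python3 -m jog '[0,0.0015,0,-0.0004,0,0,0, 1,0,0,0,0,0,0, 1,0,0,0,0,0,0, 1,0,0,0,0,0,0, 1,0,0,0,0,0,0, 1,0,0,0,0,0,0, 1,0,0,0,0,0,0, 1,0,0,0,0,0,0]' 60
python3 - <<'E'
from h import *
s=ctrl.get_image("side")
cv2.imwrite("pics/g1.png",cv2.resize(s["image"][140:260,250:410],(800,600),interpolation=cv2.INTER_CUBIC))
E
```

```text
t: 27.58
tool_pos: [0.6517, -0.0597, 0.0517]
tool_rot: [-1.71, -1.19, -1.277]
contact_force: [-0.0, 0.4, -0.6]
opening: 0.0852
```

View pics/g1.png

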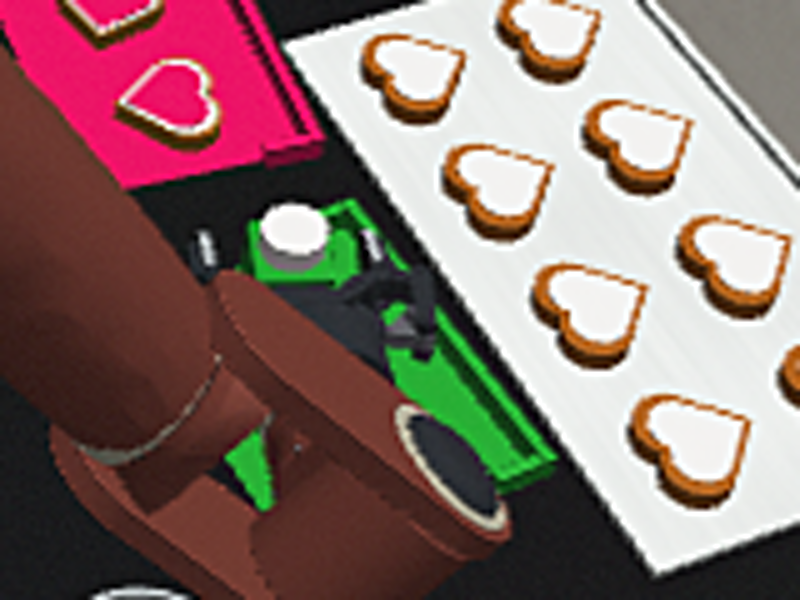

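The jar stands upright, with its lid at (295,230). Going up and slightly back.

```bash
python3 -m jog '[1,0.009,0,-0.006,0,0,0, 1,0.02,0,-0.01,0,0,0, 1,0.0287,0,-0.0136,0,0,0, 1,0.0287,0,-0.0136,0,0,0, 1,0.0287,0,-0.0136,0,0,0, 1,0.0287,0,-0.0136,0,0,0, 1,0.0287,0,-0.01,0,0,0, 1,0.0287,0,-0.01,0,0,0]' 60
python3 -m jog '[1,0,0,0,0,-10.5,0, 1,0,0,0,0,-10.5,0, 1,0,0,0,0,-10.5,0, 1,0,0,0,0,-10.5,0, 1,0,0,0,0,-10.5,0, 1,0,0,0,0,-10.5,0, 1,0,0,0,0,-10.5,0]'
python3 goto.py .4 .25 .25 -20
```

```text
t: 28.62
tool_pos: [0.6412, -0.0876, 0.2721]
tool_rot: [-1.71, -1.191, -1.277]
contact_force: [-0.1, 0.0, 0.4]
opening: 0.0854
t: 29.5
tool_pos: [0.6416, -0.0877, 0.2727]
tool_rot: [2.575, 1.79, -0.004]
contact_force: [0.6, 1.0, -1.2]
opening: 0.0852
t 29.5 pos [ 0.6416 -0.0877  0.2727] zaxis [ 0.001 -0.006 -1.   ] jaw -20.4 open 0.0852 F [ 0.6  1.  -1.2] q [-0.25  0.08  1.51 -0.01  1.54  0.11]
shift tool [ 0.2325 -0.3441  0.0203] turn z deg -0.4
```

```bash
python3 -m jog '[1,0.029,-0.043,0,0,0,0, 1,0.029,-0.043,0,0,0,0, 1,0.029,-0.043,0,0,0,0, 1,0.029,-0.043,0,0,0,0, 1,0.029,-0.043,0,0,0,0, 1,0.029,-0.043,0,0,0,0, 1,0.029,-0.043,0,0,0,0, 1,0.029,-0.043,0,0,0,0, 1,0,0,0,0,0,0]' | head -2
python3 - <<'E'
from h import *
t=ctrl.get_image("top")
h=cv2.cvtColor(up(t),cv2.COLOR_BGR2HSV); w=cv2.inRange(h,(0,0,170),(179,110,255))
bays={"pink":(.6583,.1401,-.1061),"green":(.643,-.1382,.0507)}
for c in cv2.findContours(w,cv2.RETR_LIST,cv2.CHAIN_APPROX_NONE)[0]:
  if cv2.contourArea(c)<1500: continue
  for zz in (.0155,.09):
    m=world(t,c,zz); m=(m.min(0)+m.max(0))/2
    for n,b in bays.items():
      d=m-b[:2];k=np.cos(b[2]),np.sin(b[2]);l=(d[0]*k[0]+d[1]*k[1],-d[0]*k[1]+d[1]*k[0])
      if abs(l[0])<.085 and abs(l[1])<.11: print(n,"z",zz,"local",np.round(l,3),"area",cv2.contourArea(c))
for n in ["heart_plain","nozzle","bowl","icing_bottle","sugar_jar","palette_knife","scraper"]:
  for b in ctrl.boxes_of(n,t)[:1]: print(n,round(b["p"],2),np.round(b["box"]))
cv2.imwrite("pics/h1.png",cv2.resize(t["image"],(800,600),interpolation=cv2.INTER_CUBIC))
s=ctrl.get_image("side");cv2.imwrite("pics/h2.png",cv2.resize(s["image"][100:260,220:434],(800,600),interpolation=cv2.INTER_CUBIC))
E
```

```text
t: 30.62
tool_pos: [0.3975, 0.2516, 0.2711]
green z 0.0155 local [-0.009 -0.05 ] area 6677.0
green z 0.09 local [-0.026 -0.038] area 6677.0
green z 0.0155 local [-0.008 -0.05 ] area 10794.0
green z 0.09 local [-0.026 -0.038] area 10794.0
pink z 0.0155 local [ 0.001 -0.048] area 7044.5
pink z 0.09 local [-0.017 -0.054] area 7044.5
green z 0.0155 local [0.019 0.041] area 4844.0
green z 0.09 local [0.    0.048] area 4844.0
pink z 0.0155 local [-0.003  0.053] area 7040.0
pink z 0.09 local [-0.022  0.042] area 7040.0
pink z 0.0155 local [ 0.002 -0.048] area 10514.5
pink z 0.09 local [-0.017 -0.054] area 10514.5
pink z 0.0155 local [-0.002  0.053] area 10513.5
pink z 0.09 local [-0.021  0.042] area 10513.5
heart_plain 0.57 [239. 227.  10.   8.]
bowl 0.84 [368. 194.  33.  36.]
icing_bottle 0.64 [409. 131.  17.  28.]
sugar_jar 0.66 [126. 132.  27.  23.]
palette_knife 0.72 [220. 133.  76.  54.]
scraper 0.75 [378. 253.  42.  42.]
```

View pics/h1.png

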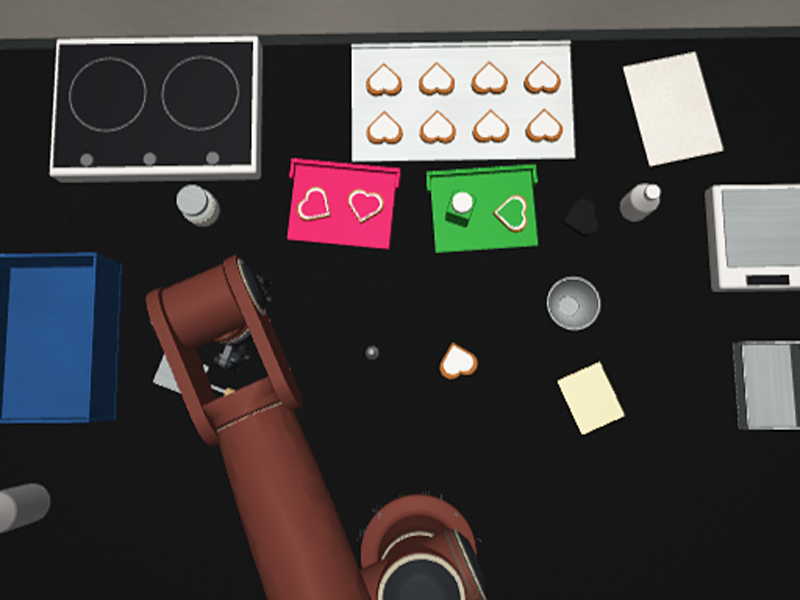

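View pics/h2.png

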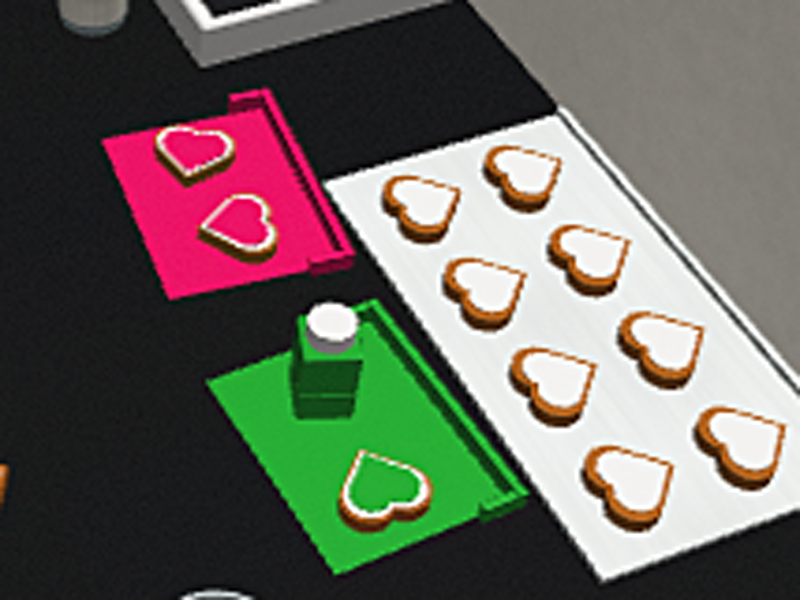

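All three hearts lie flat inside their mats, and the jar stands upright at about (0, +48 mm) on the green mat. The bystanders look unmoved and the gripper is in free air, so I'm handing in.

```bash
python3 -c "
from station import ctrl
print(ctrl.finish_job())"
```

```text
the job is handed in; nothing more can be done
None
```

The table is sorted and the job is handed in, at about 31 s of the 70 s allowed. I gripped each heart lightly across its width and slid it flat onto its mat. Then I picked up the larger jar, tipped it to about 16° off upright, set it on the green mat and released it to settle.

Last checks, from one top and one side picture:

| Item | Mat | Position in mat x, y (mm) |
|---|---|---|
| Pink heart | pink | (-2, +53) |
| Pink heart | pink | (+2, -48) |
| Green heart | green | (-8, -50) |
| Jar | green | (0, +48), from its lid |

- **Placement:** All four are within the limits. The hearts look flat, the jar looks upright, and the gripper was clear of everything.
- **Bystanders:** The white heart, nozzle, bowl, bottle, sugar jar and scraper look where they were.
- **Palette knife:** It was partly hidden by the arm in the last top picture, so I could not check all of it. The robot did no work near it.
- **Network errors:** In the last picture the network reported the nozzle as heart_plain and the pink mat as the palette knife. I went by the picture instead.

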